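# Set and clamp the pouch sealer's height selector

## Task

Set the bench pouch sealer for the next batch. With one fingertip, push the three-armed selector handle round, either way, until its long pointed arm points at the marker block on the dial; only then push the clamp arm round until it rests against its square stop block, leaving the selector as set. Push gently, grasp nothing, and neither lift nor shift the jar or any of the other loose things on the deck and around it.

Things in the scene. Friction and masses are not known exactly. Their poses are not given: they have to be found in the camera images.
- sealer: the pouch sealer, fixed: white deck 300 mm (x) by 520 mm (y), its surface 50 mm above the table; a sealing head 105 mm tall along its far side, 150 to 220 mm in +x of the origin. Origin under the deck's centre, on the table; x away from the robot at yaw 0. Dial and clamp plate stand on the deck 130 mm to either side of the centre; which is on which side varies.
- dial: aluminium dial plate, 250 mm diameter, 6 mm thick (surface 56 mm above the table), fixed on the deck; origin on the selector's axis at deck level (50 mm above the table), z up.
- selector_hub (a point): point on the selector's upright axis at the height of the arms' centre line (82 mm above the table). Black hub 40 mm diameter, top 96 mm above the table. Three arms 120 degrees apart, centred at this height, undersides 74 mm or more above the table: the long pointed one and two round rods 14 mm thick that end in black balls (24 mm, centre 68 mm from the axis).
- selector (a joint): angle of the selector handle, rad, growing counterclockwise seen from above; 0 when the long arm points along the dial's -x. Turns both ways without a stop within any needed travel, held by friction (about 0.22 N m: 3.5 N at 63 mm from the axis), stays where it is left. It and the clamp bear pushes up to 40 N.
- pointer_tip (a point): the tip of the long pointed arm, 100 mm from the selector's axis, 82 mm above the table. The arm is a straight steel bar 16 mm wide and 16 mm high, tapering to the tip over the last 35 mm.
- marker_tip (a point): the inner point of the marker block, a dark steel block 16 mm wide and 16 mm high (top 72 mm above the table, below the arms) fixed near the dial's edge; this point is 104 mm from the selector's axis, on the block's top. The selector is set when pointer_tip stands right before it.
- clamp_plate: aluminium plate 170 x 200 mm, 6 mm thick, fixed on the deck, with the clamp's pivot and the square stop block (22 x 20 mm, top 90 mm above the table, centre about 74 mm from the pivot). Origin on the pivot axis at deck level, z up.
- clamp_pivot (a point): point on the clamp arm's upright pivot axis, 82 mm above the table.
- clamp (a joint): angle of the clamp arm about its pivot, rad, growing counterclockwise seen from above: 0 is fully free, 1.4 is the stop, where the arm's side rests against the square block. At 0.7 the arm points along the plate's -x. Held by friction (about 0.2 N m); stays where it is left. The arm is a flat steel bar 18 mm wide and 14 mm high, centred 82 mm above the table (underside 75 mm, plate surface 56 mm).
- clamp_end (a point): centre of the black round button (26 mm diameter) at the end of the clamp arm, 107 mm from the pivot, 82 mm above the table.
- jar: small clear glass jar with steel cap, 40 mm diameter, 50 mm tall, on the sealer's deck at the front between dial and clamp; origin at the centre of its underside; loose bystander, leave alone
- tape: cardboard ring (tape core), 56 mm across, 20 mm high, on the deck at the back between dial and clamp; origin at the centre of its underside; loose bystander, leave alone
- tin: steel can, 72 mm diameter, 100 mm tall, on the table to the left; origin at the centre of its underside; loose bystander, leave alone
- bowl: steel bowl, 130 mm across, 55 mm tall, on the table to the left; origin at the centre of its underside; loose bystander, leave alone
- spice_jar: amber jar, 60 mm diameter, 90 mm tall, on the table to the right; origin at the centre of its underside; loose bystander, leave alone
- scoop: steel spoon, 190 mm long, lying on the table to the right; origin under its middle; loose bystander, leave alone
- carton: closed cardboard carton 70 x 100 x 60 mm high, on the table to the right; origin at the centre of its underside; loose bystander, leave alone

How it is judged:
By the outcome, as a careful person would: the job done as asked, in the order asked, and still so for the second after the job is handed in, with the robot touching nothing.
It also fails if it takes over 64 s, if anything falls off the work surface, if the arm or the gripper's body presses on something with over 40 N, if the wrist force passes 120 N, or if a joint passes its speed limit or range.

## Robot

A 6-joint arm with a two-finger parallel gripper is mounted at the origin on the work surface. World frame = base frame: x ahead of the robot, y to its left, z up, the work surface at z = 0. Lengths are in mm, angles in rad, forces in N, time in s.
With the tool pointing down it reaches from about 325 to 875 mm from the base axis. Payload 4.4 kg.
Tool frame: the origin (TCP) lies at the very end of the fingers, on their centre line; the grasp point (between the pads) lies 19 mm behind it (robot.pinch_z is the distance from the TCP to the grasp point, in mm); y points along the fingers, x is the direction in which the jaws open and shut, and the axes are right-handed (so a half turn about y gives the same grasp; the last joint's range is limited). The gripper opens to 85 mm and grips with 20 to 120 N. Pads are 22 mm wide; open, the fingers measure 114 mm over their backs; the gripper's body (76 mm by 85 mm) begins 54 mm behind the grasp point. The pads swing forward as they close: fully open they stand 13 mm farther back than shut.
Start: joints at [-1.482, 0.207, 1.542, -0, 1.393, -0.15], TCP at [136.554, -558.552, 231.282] pointing down, gripper open.
Joint ranges: [-2.73, 2.73], [-0.86, 2.22], [0.23, 2.46], [-1.11, 4.25], [0.08, 2.63], [-2.82, 2.82]. Speed limits (rad/s): [2.79, 2.79, 3.14, 3.14, 3.14, 3.14].

## Interface

Orientations are given as a rotation vector (axis times angle).
In Python, from bench import robot gives the robot as it stands. The module is installed in compiled form; this text tells all that it offers.
- The arm moves only by the tool drive_tool, never from a script. Its argument "motion" is a list of rows, each a list of 5 numbers: the closure, from 0 (fully open) to 1 (shut), then the shift along the world's x, y, z in units of 60 mm (1.0 is 60 mm), then the turn about the world's z in units of 10 degrees (1.0 is 10 degrees). In form: [[claw, dx, dy, dz, spin], ...]. A call has exactly 5 rows; each row is the pose to reach, as a shift and turn from the pose commanded when the call began; what a row does not reach only later rows make up. A row lasts 1/8 s, in which the tool goes at most 62.5 mm and 10.7 degrees, less where a joint would pass 70% of its speed; a pose out of reach is approached as far as the arm can. A call with a gripper value outside its range is refused whole. The fingers move at their own pace and stop on an object; "grip_force" is the grip in N (left out, the last holds). Time passes only in rows, so rows that repeat a pose let the fingers close, or fill a call up. It gives the time, the measured TCP pose, the force and the opening at its end, in the units of the state.
- robot.get_state(): the state, without advancing time (a new reading comes with each control period).
- robot.camera(name): name is "side" or "top"; returns a dict with "pixels" (480x640x3 uint8, red, green, blue), "camera_matrix" (3x3 intrinsics, pixels), "position" and "orientation" of the camera in the world. Camera axes: x right, y down, z forward; pixel columns grow to the right and rows downward; lengths in mm; the calibration is good to about 2 mm. A picture is of the moment at which its call begins. There is no depth.
- robot.close_job(): hands the job in, once; it reports no verdict.
Trained networks look in a picture, given as the dict that the camera call returned (one of the last four; its "shot" number tells which), for a name from the list of things; names that differ only in an ending like _2 or _b are one class to them, and where a whole thing is asked for, a point or a joint stands for the part that bears it (a point fixed in the world has none). Each returns a list of dicts, best first, with "score" (0 to 1); they miss things now and then, are a little off and sometimes report something else, mostly with a low value. They report only what shows in the picture. A call takes as long as a camera call.
- robot.find_in(thing, picture): "xyz" ([x, y, z] in mm, in the coordinates of the camera as it stood for that picture, good to about 4 mm: the middle of the surface that is visible of it).
- robot.regions_of(thing, picture): "mask" (480x640 bool, what is visible of it).
The state is a dict: "t": time; "q": joint angles; "qvel": joint speeds; "joint_efforts": joint torques, N m; "tcp_pos": TCP position; "tool_rot": TCP orientation; "wrist_force": force on the tool from outside, world axes, zero at the start; "torque": the same for the moment, N m; "gripper_width": finger opening in mm.
Only numpy, scipy, OpenCV 4.12 (cv2) and the standard library are available. Lean on these libraries where they do the work, as an engineer would, in place of code of your own. Each camera call takes 0.05 s, during which the arm holds its last target.

## Working session

There is one attempt and no reset: what is moved stays moved. The work goes in short steps, Python scripts to look and compute and a tool call to move; the robot and the scene stay as the last step left them, time stands still between calls to the robot, and variables do not carry over. Pictures are saved under pics/ and viewed, and the job is handed in when it is done.

Besides the shell and the picture viewer there is one more tool, called after "Request:" by a JSON object that holds its "method" and its "body". drive_tool: Moves the arm, as the interface text tells. Its arguments: {"type":"object","properties":{"motion":{"type":"array"},"grip_force":{"type":"number"}},"required":["motion"]}

```bash
mkdir -p pics; ls; cat > h.py <<'E'
import numpy as np, cv2
from bench import robot
def save(p,n): cv2.imwrite('pics/'+n,cv2.cvtColor(p['pixels'],cv2.COLOR_RGB2BGR))
def R(p):
    o=np.array(p['orientation'],float)
    return o if o.shape==(3,3) else cv2.Rodrigues(o)[0]
def w(p,xyz): return R(p)@np.array(xyz)+np.array(p['position'])
def proj(p,X):
    c=R(p).T@(np.array(X,float)-np.array(p['position'])); K=np.array(p['camera_matrix']); u=K@c; return u[:2]/u[2]
def ray(p,uv,z):
    d=R(p)@np.linalg.inv(np.array(p['camera_matrix']))@np.array([uv[0],uv[1],1.]); o=np.array(p['position']); return o+d*(z-o[2])/d[2]
E
python3 - <<'E'
from h import *
s=robot.get_state(); print(s)
for n in ['top','side']:
    p=robot.camera(n); save(p,n+'0.png'); print(n,p['position'],p['orientation'],p['camera_matrix'],p['shot'])
    for t in ['sealer','dial','selector_hub','pointer_tip','marker_tip','clamp_plate','clamp_pivot','clamp_end','jar','tape','tin','bowl','spice_jar','scoop','carton']:
        r=robot.find_in(t,p)
        print(t,[(np.round(w(p,a['xyz'])).tolist(),round(a['score'],2)) for a in r[:2]])
E
```

```text
pics
{'t': 0.0, 'q': array([-1.48151070e+00,  2.07455384e-01,  1.54301167e+00,  3.07363350e-06,
        1.39350674e+00, -1.50429057e-01]), 'qvel': array([-0.00072047, -0.00011271, -0.00071115, -0.00058855, -0.00049272,
        0.00020858]), 'joint_efforts': array([-7.10117565e-04, -3.83039510e+01, -2.91597301e+01, -2.10916337e-04,
        1.05486295e-02, -2.60317144e-06]), 'tcp_pos': array([ 136.47822634, -557.75804628,  230.07832061]), 'tool_rot': array([-1.31131154,  1.03190559, -1.02918644]), 'wrist_force': array([-0.28491122, -0.26396691, -0.04194694]), 'torque': array([0.03508818, 0.02065387, 0.01798526]), 'gripper_width': 85.52204802347146}
top [ 335.85120613  -16.21587184 1514.98667295] [-2.16860174  2.13678298 -0.10080049] [[580.03114766   0.         318.52282782]
 [  0.         580.03114766 231.78907583]
 [  0.           0.           1.        ]] 1
sealer [([662.0, 49.0, 48.0], 0.92)]
dial [([517.0, 193.0, 55.0], 0.67)]
selector_hub [([516.0, 194.0, 55.0], 0.92)]
pointer_tip [([518.0, 185.0, 95.0], 0.61)]
marker_tip [([545.0, 463.0, 20.0], 0.72), ([411.0, 217.0, 69.0], 0.55)
[... 757 characters left out ...]
0.98)]
selector_hub [([512.0, 210.0, 54.0], 0.66)]
pointer_tip [([509.0, 201.0, 91.0], 0.85), ([322.0, -407.0, 52.0], 0.64)]
marker_tip [([517.0, 211.0, 56.0], 0.49), ([408.0, 224.0, 72.0], 0.43)]
clamp_plate [([525.0, -50.0, 61.0], 0.56)]
clamp_pivot [([517.0, -49.0, 57.0], 0.88), ([510.0, 197.0, 92.0], 0.34)]
clamp_end [([518.0, -56.0, 89.0], 0.57)]
jar [([422.0, 70.0, 87.0], 0.55)]
tape [([650.0, 87.0, 66.0], 0.78)]
tin [([342.0, 459.0, 88.0], 0.81)]
bowl [([552.0, 439.0, 26.0], 0.66), ([406.0, 227.0, 69.0], 0.19)]
spice_jar [([327.0, -406.0, 54.0], 0.67), ([341.0, 456.0, 90.0], 0.5)]
scoop [([442.0, -458.0, 10.0], 0.7)]
carton [([544.0, -399.0, 53.0], 0.75), ([657.0, 165.0, 44.0], 0.69)]
```

View pics/top0.png

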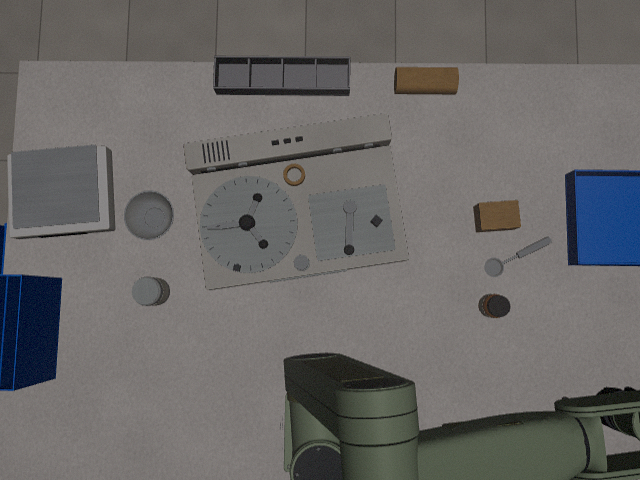

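View pics/side0.png

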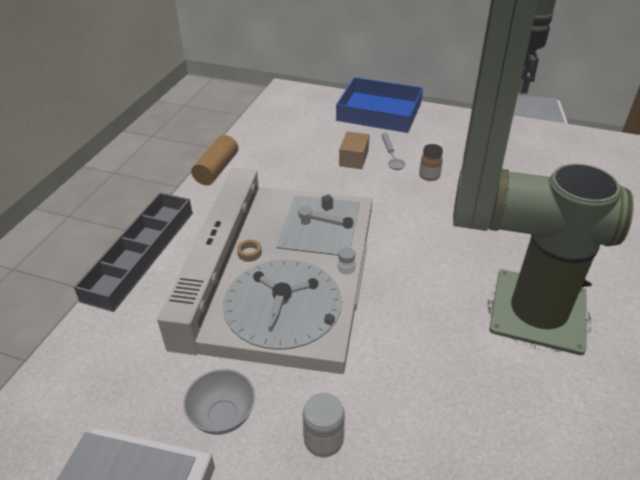

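```bash
python3 - <<'E'
import cv2
a=cv2.imread('pics/top0.png')[120:330,180:400]; cv2.imwrite('pics/top0c.png',cv2.resize(a,None,fx=2.8,fy=2.8,interpolation=cv2.INTER_CUBIC)) 
E
```

```text
(no output)
```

View pics/top0c.png

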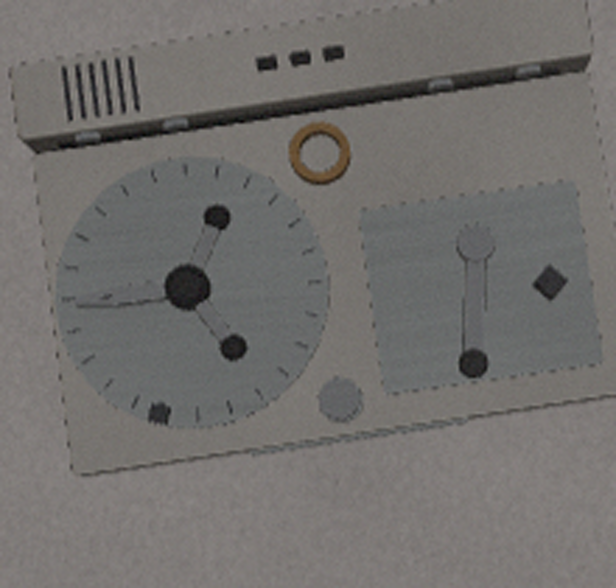

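The top view shows the dial on the left, with its hub near (247,222). The pointer tip is near (207,229), the marker near (237,267) and the balls near (257,197) and (263,244). On the right are the clamp pivot (350,207), its button (349,250) and the stop (376,221). The jar is at (302,263). Both the selector and the clamp need to turn counterclockwise.

```bash
cat > meas.py <<'E'
from h import *
import sys
def blobs(p,thr=70):
    g=cv2.cvtColor(p['pixels'],cv2.COLOR_RGB2GRAY)
    return g
def cen(p,seed,r,thr=60):
    g=cv2.cvtColor(p['pixels'],cv2.COLOR_RGB2GRAY).astype(float)
    x,y=map(int,np.round(seed)); yy,xx=np.mgrid[y-r:y+r+1,x-r:x+r+1]
    s=g[y-r:y+r+1,x-r:x+r+1]; wt=np.clip(thr-s,0,25)
    m=(xx-x)**2+(yy-y)**2<=r*r; wt=wt*m
    return np.array([(xx*wt).sum(),(yy*wt).sum()])/wt.sum()
E
python3 - <<'E'
from meas import *
s=robot.get_state(); Rt=cv2.Rodrigues(np.array(s['tool_rot']))[0]; print(Rt.round(2))
p=robot.camera('top')
S={'hub':(246.8,222.5,96,9),'marker':(236.8,267.5,72,5),'b1':(257.5,197,88,6),'b2':(263.2,244,88,6),'cend':(349,250,89,7),'stop':(376.4,221,90,8)}
out={}
for k,(u,v,z,r) in S.items():
    c=cen(p,(u,v),r); c=cen(p,c,r); X=ray(p,c,z); out[k]=X; print(k,c.round(2),X.round(1))
out['tip']=ray(p,(207.1,228.2),88); print('tip',out['tip'].round(1))
pv=ray(p,(350,206.8),96); print('pivot',pv.round(1))
h=out['hub']
for k in ['b1','b2','marker','tip']:
    d=out[k]-h; print(k,'ang',np.degrees(np.arctan2(d[1],d[0])).round(1),'r',np.hypot(*d[:2]).round(1))
for k in ['cend','stop']:
    d=out[k]-pv; print(k,'ang',np.degrees(np.arctan2(d[1],d[0])).round(1),'r',np.hypot(*d[:2]).round(1))
for t in ['selector','clamp','marker_tip','dial','clamp_plate','jar','tape']:
    r=robot.regions_of(t,p)
    for a in r[:2]:
        m=a['mask']; ys,xs=np.nonzero(m); print(t,round(a['score'],2),m.sum(),xs.mean().round(1),ys.mean().round(1),xs.min(),xs.max(),ys.min(),ys.max())
E
```

```text
[[ 0.24 -0.    0.97]
 [-0.97  0.    0.24]
 [-0.   -1.   -0.  ]]
hub [246.41 222.23] [519.9 193.4  96. ]
marker [236.9  267.41] [409.1 217.3  72. ]
b1 [257.18 197.21] [584.4 169.5  88. ]
b2 [262.97 243.81] [467.6 151.8  88. ]
cend [348.43 249.63] [456.1 -59.7  89. ]
stop [375.56 221.19] [ 527.5 -126.    90. ]
tip [504.7 292.2  88. ]
pivot [561.8 -62.3  96. ]
b1 ang -20.3 r 68.7
b2 ang -141.5 r 66.8
marker ang 167.8 r 113.4
tip ang 98.8 r 100.0
cend ang 178.6 r 105.7
stop ang -118.3 r 72.3
selector 0.74 764 244.4 222.9 207 267 193 248
clamp 0.82 431 349.0 226.5 343 356 200 254
clamp 0.71 17786 300.4 186.0 183 408 113 289
dial 0.76 7489 248.2 223.8 199 296 176 272
clamp_plate 0.93 5213 351.1 222.0 308 394 184 259
clamp_plate 0.67 16806 301.1 184.4 185 407 113 288
jar 0.69 181 301.5 262.3 295 309 255 270
tape 0.64 221 292.3 174.8 282 304 164 185
```

Request:
{"method": "drive_tool", "body": {"motion": [[1,0.45,0.9,0,0],[1,0.9,1.8,0,0],[1,1.35,2.7,0,0],[1,1.8,3.6,0,0],[1,2.25,4.5,0,0]], "grip_force": 20}}

```text
t: 2.62
tcp_pos: [272.2, -286.9, 231.5]
tool_rot: [-1.313, 1.03, -1.032]
wrist_force: [0.5, 0.8, 0.6]
gripper_width: 0.2
```

Request:
{"method": "drive_tool", "body": {"motion": [[1,0.45,0.9,0,0],[1,0.9,1.8,0,0],[1,1.35,2.7,0,0],[1,1.8,3.6,0,0],[1,2.25,4.5,0,0]]}}

```text
t: 3.25
tcp_pos: [407.4, -16.7, 231.9]
tool_rot: [-1.313, 1.029, -1.032]
wrist_force: [0.4, -1.0, -0.7]
gripper_width: -0.2
```

```bash
python3 - <<'E'
from h import *
s=robot.get_state(); print({k:np.round(v,3) for k,v in s.items()})
E
```

```text
{'t': np.float64(3.25), 'q': array([-0.254, -0.168,  1.922, -0.   ,  1.386,  1.077]), 'qvel': array([ 1.233,  0.422, -0.351, -0.004, -0.083,  1.224]), 'joint_efforts': array([ -3.772, -24.031, -26.977,   0.154,   0.388,  -1.008]), 'tcp_pos': array([407.386, -16.726, 231.877]), 'tool_rot': array([-1.313,  1.029, -1.032]), 'wrist_force': array([ 0.443, -0.959, -0.702]), 'torque': array([-0.035,  0.035,  0.025]), 'gripper_width': np.float64(-0.232)}
```

Request:
{"method": "drive_tool", "body": {"motion": [[1,0.45,0.9,0,0],[1,0.9,1.8,0,0],[1,1.35,2.7,0,0],[1,1.8,3.6,0,-0.3],[1,2.3,4.6,0,-0.5]]}}

```text
t: 3.88
tcp_pos: [543.3, 255.3, 231.4]
tool_rot: [-1.277, 1.096, -1.097]
wrist_force: [0.7, -0.6, 0.0]
gripper_width: 0.0
```

Request:
{"method": "drive_tool", "body": {"motion": [[1,0,0,-0.8,0],[1,0,0,-1.6,0],[1,0,0,-2.2,0],[1,0,0,-2.5,0],[1,0,0,-2.6,0]]}}

```text
t: 4.5
tcp_pos: [542.3, 253.2, 74.6]
tool_rot: [-1.278, 1.097, -1.096]
wrist_force: [-0.7, -0.3, 0.4]
gripper_width: -0.0
```

```bash
python3 - <<'E'
from h import *
s=robot.get_state(); print({k:np.round(v,3) for k,v in s.items()})
for n in ['side','top']:
    p=robot.camera(n); a=p['pixels'][110:350,160:400] if n=='top' else p['pixels'][190:390,170:400]
    cv2.imwrite('pics/%s1.png'%n,cv2.cvtColor(cv2.resize(a,None,fx=2.4,fy=2.4,interpolation=cv2.INTER_CUBIC),cv2.COLOR_RGB2BGR))
E
```

```text
{'t': np.float64(4.5), 'q': array([ 0.292,  0.424,  1.608, -0.   ,  1.11 ,  1.711]), 'qvel': array([-0.002,  0.035, -0.008,  0.   , -0.085, -0.001]), 'joint_efforts': array([ 1.2000e-02, -4.2414e+01, -2.4298e+01, -0.0000e+00,  5.4000e-02,
        0.0000e+00]), 'tcp_pos': array([542.271, 253.205,  74.567]), 'tool_rot': array([-1.278,  1.097, -1.096]), 'wrist_force': array([-0.725, -0.318,  0.421]), 'torque': array([ 0.007,  0.017, -0.024]), 'gripper_width': np.float64(-0.024)}
```

View pics/side1.png

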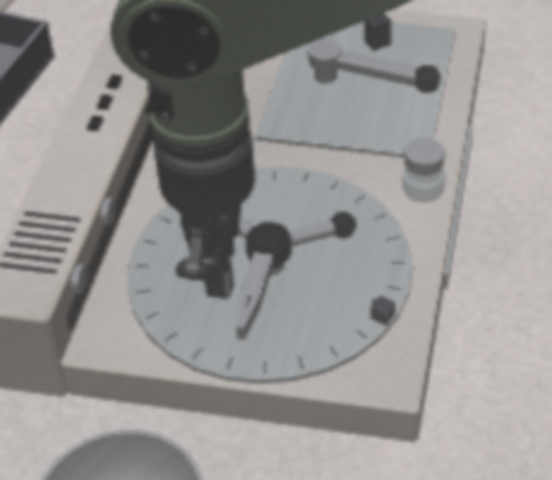

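View pics/top1.png

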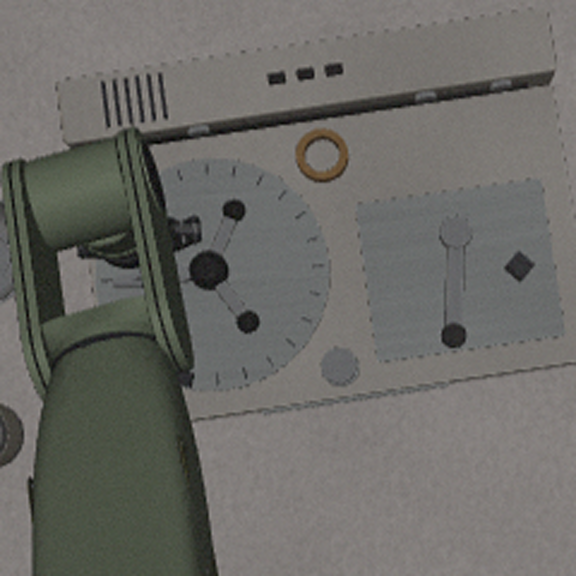

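The side view shows the closed fingertip on the dial at crop (218,285), on the head side of the pointer and clear of it. The top view shows the other parts unmoved. Next I'll work out the arc.

```bash
cat > arc.py <<'E'
from h import *
H=np.array([519.9,193.4])
def P(a,r=58,d=19,C=H):
    a=np.radians(a); return C+r*np.array([np.cos(a),np.sin(a)])+d*np.array([np.sin(a),-np.cos(a)])
def tab(angs,**k):
    b=robot.get_state()['tcp_pos'][:2]
    for a in angs: print(a,((P(a,**k)-b)/60).round(2).tolist())
E
python3 - <<'E'
from arc import *
tab([99,103,107,111,115,119])
E
```

```text
99 [-0.23, 0.0]
103 [-0.3, 0.01]
107 [-0.37, 0.02]
111 [-0.44, 0.02]
115 [-0.51, 0.01]
119 [-0.58, -0.0]
```

Request:
{"method": "drive_tool", "body": {"motion": [[1,0,0,-0.1,0],[1,-0.08,0,-0.1,0],[1,-0.16,0,-0.1,0],[1,-0.23,0,-0.1,0],[1,-0.26,0,-0.1,0]]}}

```text
t: 5.22
tcp_pos: [528.1, 253.4, 69.9]
tool_rot: [-1.275, 1.094, -1.098]
wrist_force: [4.5, -1.7, -1.7]
gripper_width: -0.5
```

Request:
{"method": "drive_tool", "body": {"motion": [[1,-0.04,0.01,0,0.4],[1,-0.11,0.02,0,0.8],[1,-0.18,0.02,0,1.2],[1,-0.25,0.01,0,1.6],[1,-0.32,0.0,0,2.0]]}}

```text
t: 5.85
tcp_pos: [509.3, 253.4, 70.0]
tool_rot: [-1.404, 0.828, -0.833]
wrist_force: [4.9, -0.6, -1.2]
gripper_width: 0.2
```

```bash
python3 - <<'E'
from arc import *
s=robot.get_state(); print(s['tcp_pos'].round(1),s['wrist_force'].round(1),s['q'].round(2))
for n in ['side','top']:
    p=robot.camera(n); a=p['pixels'][110:350,160:400] if n=='top' else p['pixels'][190:390,170:400]
    cv2.imwrite('pics/%s2.png'%n,cv2.cvtColor(cv2.resize(a,None,fx=2.4,fy=2.4,interpolation=cv2.INTER_CUBIC),cv2.COLOR_RGB2BGR))
tab(range(119,160,4))
E
```

```text
[509.3 253.4  70. ] [ 4.9 -0.6 -1.2] [ 0.31  0.37  1.69 -0.    1.07  1.38]
119 [-0.01, -0.0]
123 [-0.07, -0.02]
127 [-0.14, -0.04]
131 [-0.21, -0.06]
135 [-0.27, -0.09]
139 [-0.34, -0.13]
143 [-0.39, -0.17]
147 [-0.45, -0.21]
151 [-0.51, -0.25]
155 [-0.56, -0.3]
159 [-0.6, -0.36]
```

View pics/side2.png

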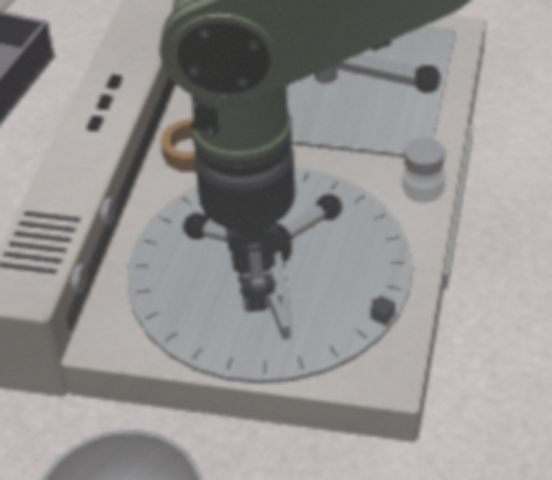

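View pics/top2.png

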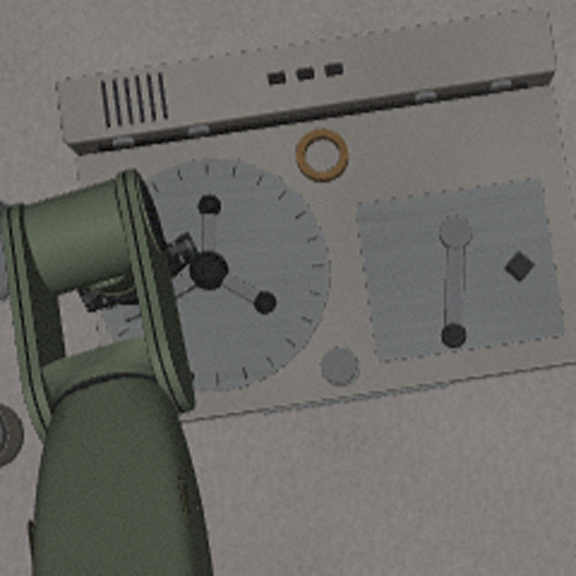

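The pointer turns with the push. In the top crop, ball 1 is now straight above the hub at (209,205), so the arm is at about 120°, and the push force is about 5 N. I'll carry on along the arc.

Request:
{"method": "drive_tool", "body": {"motion": [[1,-0.07,-0.02,0,0.4],[1,-0.14,-0.04,0,0.8],[1,-0.21,-0.06,0,1.2],[1,-0.27,-0.09,0,1.6],[1,-0.34,-0.13,0,2.0]]}}

```text
t: 6.58
tcp_pos: [489.1, 246.1, 70.2]
tool_rot: [-1.494, 0.56, -0.565]
wrist_force: [4.7, 1.2, -1.0]
gripper_width: -0.1
```

Request:
{"method": "drive_tool", "body": {"motion": [[1,-0.05,-0.04,0,0.4],[1,-0.11,-0.08,0,0.8],[1,-0.17,-0.12,0,1.2],[1,-0.22,-0.17,0,1.6],[1,-0.26,-0.23,0,2.0]]}}

```text
t: 7.2
tcp_pos: [472.6, 232.9, 70.2]
tool_rot: [-1.548, 0.289, -0.292]
wrist_force: [2.0, 3.5, 0.9]
gripper_width: 0.3
```

```bash
cat > sel.py <<'E'
from arc import *
from meas import cen
def ang(p,guess):
    # refine ball centres around the guessed long-arm angle; z=88
    hb=cen(p,proj(p,[*H,96]),9); h=ray(p,hb,96)[:2]; A=[]
    for off in (120,-120):
        a=np.radians(guess+off); X=[*(H+68*np.array([np.cos(a),np.sin(a)])),88]
        c=proj(p,X)
        for _ in range(4): c=cen(p,c,6)
        d=ray(p,c,88)[:2]-H; A.append(((np.degrees(np.arctan2(d[1],d[0]))-off)%360,np.hypot(*d)))
        print('ball',c.round(1))
    print('hub',h.round(1),'ang',np.round(A,1).tolist()); return np.mean([x[0] for x in A])
E
python3 - <<'E'
from sel import *
s=robot.get_state(); print(s['tcp_pos'].round(1),s['wrist_force'].round(1),s['q'].round(2))
for n in ['side','top']:
    p=robot.camera(n); a=p['pixels'][110:350,160:400] if n=='top' else p['pixels'][190:390,170:400]
    cv2.imwrite('pics/%s3.png'%n,cv2.cvtColor(cv2.resize(a,None,fx=2.4,fy=2.4,interpolation=cv2.INTER_CUBIC),cv2.COLOR_RGB2BGR))
    if n=='top': print(ang(p,159))
tab(range(159,173,2))
E
```

```text
[472.6 232.9  70.2] [2.  3.5 0.9] [0.29 0.3  1.8  0.   1.04 0.66]
ball [273.4 217.5]
ball [229.9 202. ]
hub [520.1 194.6] ang [[161.7, 67.3], [160.5, 67.8]]
161.13530333476876
159 [0.0, -0.01]
161 [-0.02, -0.04]
163 [-0.04, -0.07]
165 [-0.06, -0.1]
167 [-0.08, -0.13]
169 [-0.09, -0.16]
171 [-0.11, -0.19]
```

View pics/side3.png

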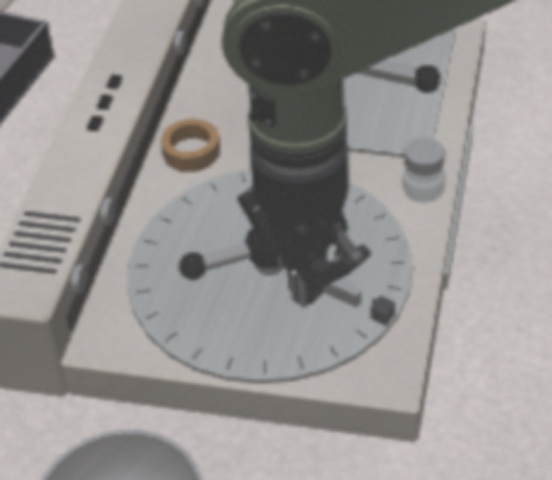

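View pics/top3.png

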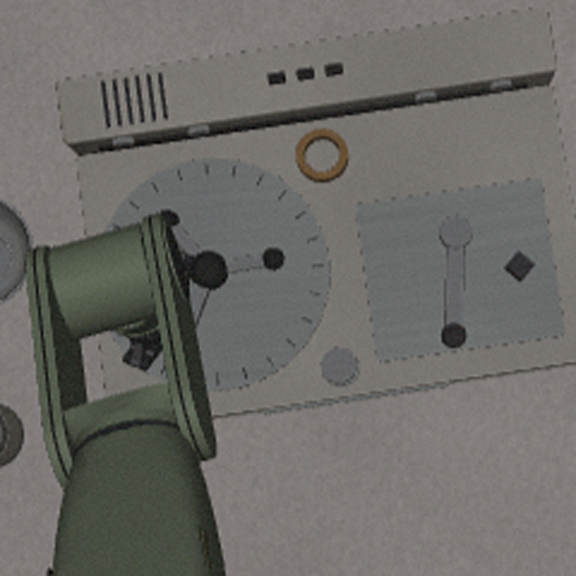

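```bash
python3 - <<'E'
from sel import *
p=robot.camera('top'); q=dict(p); q['pixels']=cv2.cvtColor(cv2.imread('pics/top0.png'),cv2.COLOR_BGR2RGB)
g=cv2.cvtColor(q['pixels'],cv2.COLOR_RGB2GRAY).astype(float)
# dial edge: dial is bluish: use b-r
im=q['pixels'].astype(float); br=cv2.GaussianBlur(im[...,2]-im[...,0],(0,0),1)
c0=proj(p,[519.9,193.4,56]); print('c0',c0)
pts=[]
for t in np.arange(0,360,4):
    rr=np.arange(40,58,.25); x=c0[0]+rr*np.cos(np.radians(t)); y=c0[1]+rr*np.sin(np.radians(t))
    v=cv2.remap(br.astype(np.float32),x.astype(np.float32)[None],y.astype(np.float32)[None],cv2.INTER_LINEAR)[0]
    gd=np.diff(v); i=gd.argmin(); pts.append(ray(p,(x[i],y[i]),56)[:2])
pts=np.array(pts)
from scipy.optimize import least_squares
r=least_squares(lambda k:np.hypot(pts[:,0]-k[0],pts[:,1]-k[1])-k[2],[520,193,125],loss='soft_l1'); print('dial fit',r.x,np.median(abs(r.fun)))
# ball circle: top0 2 balls + others
for s,u in [('b1',(257.18,197.21)),('b2',(262.97,243.81)),('b1n',(273.4,217.5))]:
    print(s,ray(p,u,82)[:2].round(1), ray(p,u,88)[:2].round(1))
E
```

```text
c0 [248.64952666 224.28828095]
dial fit [521.41113922 195.15114759 123.99829833] 0.5120932424907991
b1 [585.4 170.2] [584.4 169.5]
b2 [468.2 152.5] [467.6 151.8]
b1n [534.5 128.2] [533.7 127.6]
```

Request:
{"method": "drive_tool", "body": {"motion": [[1,-0.01,-0.02,0,0],[1,-0.02,-0.04,0,0],[1,-0.035,-0.06,0,0.3],[1,-0.05,-0.08,0,0.4],[1,-0.05,-0.08,0,0.4]]}}

```text
t: 7.98
tcp_pos: [468.7, 226.9, 69.3]
tool_rot: [-1.558, 0.237, -0.237]
wrist_force: [2.1, 4.2, 3.1]
gripper_width: -0.3
```

Request:
{"method": "drive_tool", "body": {"motion": [[1,0.05,0.2,0,0],[1,0.1,0.4,0,0],[1,0.1,0.5,0.8,0],[1,0.1,0.5,1.6,0],[1,0.1,0.5,2.0,0]]}}

```text
t: 8.6
tcp_pos: [475.5, 257.9, 191.7]
tool_rot: [-1.557, 0.234, -0.238]
wrist_force: [0.1, -0.3, -0.4]
gripper_width: -0.3
```

Request:
{"method": "drive_tool", "body": {"motion": [[1,0,-0.9,0,0],[1,0,-1.9,0,0],[1,0,-2.9,0,0],[1,0,-3.9,0,0],[1,0,-4.9,0,0]]}}

```text
t: 9.22
tcp_pos: [474.0, -38.3, 188.8]
tool_rot: [-1.558, 0.237, -0.235]
wrist_force: [0.7, 0.5, -0.6]
gripper_width: -0.2
```

```bash
sed -i 's/519.9,193.4/521.2,194.8/' arc.py; cat > look.py <<'E'
from sel import *
import sys
def look(tag,g):
    s=robot.get_state(); print(s['t'],s['tcp_pos'].round(1),s['wrist_force'].round(1),s['q'].round(2))
    P={}
    for n in ['side','top']:
        p=robot.camera(n); P[n]=p; a=p['pixels'][165:285,190:310] if n=='top' else p['pixels'][250:355,215:350]
        f=5 if n=='top' else 4.5
        cv2.imwrite('pics/%s%s.png'%(n,tag),cv2.cvtColor(cv2.resize(a,None,fx=f,fy=f,interpolation=cv2.INTER_CUBIC),cv2.COLOR_RGB2BGR))
    p=P['top']; print('arm',ang(p,g))
    c=cen(p,cen(p,(236.9,267.4),5),5); X=ray(p,c,72); d=X[:2]-H; print('marker',np.degrees(np.arctan2(d[1],d[0])).round(1),np.hypot(*d))
    return P
E
python3 -c "
from look import *
look('4',166)"
```

```text
9.225 [474.  -38.3 188.8] [ 0.7  0.5 -0.6] [-0.26  0.04  1.82 -0.    1.28  0.04]
ball [272.7 214.6]
ball [226.7 203.6]
hub [519.9 193.2] ang [[166.8, 68.3], [167.6, 68.2]]
arm 167.22756858348689
marker 168.5 114.71218223375053
```

View pics/side4.png

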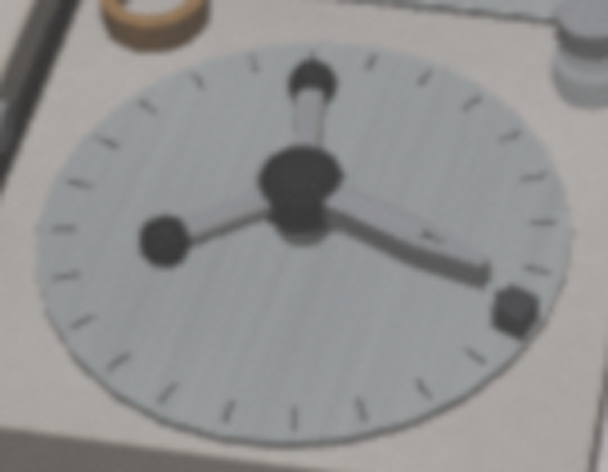

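View pics/top4.png

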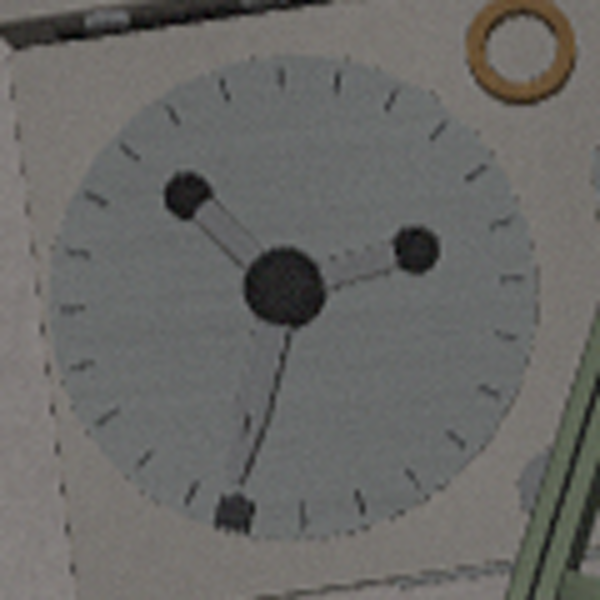

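```bash
cat > fit.py <<'E'
from h import *
from meas import cen
from scipy.optimize import least_squares, minimize
H0=np.array([521.2,194.8])
def dialfit(p):
    im=p['pixels'].astype(np.float32); br=cv2.GaussianBlur(im[...,2]-im[...,0],(0,0),1); pts=[]
    for t in np.radians(np.arange(0,360,4)):
        if np.cos(t)>9: continue
        rr=np.arange(108,142,.5); uv=np.array([proj(p,[H0[0]+r*np.cos(t),H0[1]+r*np.sin(t),56]) for r in rr]).astype(np.float32)
        v=cv2.remap(br,uv[None,:,0],uv[None,:,1],cv2.INTER_LINEAR)[0]; i=np.diff(v).argmin(); r=(rr[i]+rr[i+1])/2
        pts.append([H0[0]+r*np.cos(t),H0[1]+r*np.sin(t)])
    pts=np.array(pts); r=least_squares(lambda k:np.hypot(pts[:,0]-k[0],pts[:,1]-k[1])-125,[*H0],loss='soft_l1'); return r.x,np.median(abs(r.fun))
def soft(p,verts,shape,ss=4,roi=None):
    x0,y0,n=roi; P=np.array([proj(p,v) for v in verts]); h=cv2.convexHull(P.astype(np.float32))[:,0]
    m=np.zeros((n*8,n*8),np.uint8); q=np.round(((h-[x0-.5,y0-.5])*8)*16).astype(np.int32); cv2.fillConvexPoly(m,q,255,shift=4)
    return cv2.resize(cv2.GaussianBlur(m,(0,0),5),(n,n),interpolation=cv2.INTER_AREA)/255.
def marker(p,H,seed=168.5):
    g=cv2.cvtColor(p['pixels'],cv2.COLOR_RGB2GRAY).astype(float)
    def box(a,r0,L=16):
        a=np.radians(a); u=np.array([np.cos(a),np.sin(a)]); n=np.array([-u[1],u[0]])
        return [[*(H+u*r+n*s),z] for r in(r0,r0+L) for s in(-8,8) for z in(56,72)]
    c=np.mean([proj(p,v) for v in box(seed,104)],0); n=20; x0,y0=np.round(c).astype(int)-n//2
    s=g[y0:y0+n,x0:x0+n]; best=None
    for a in np.arange(seed-5,seed+5.1,.5):
        for r0 in np.arange(99,110,1.):
          for L in (16,):
            m=soft(p,box(a,r0,L),None,roi=(x0,y0,n))
            # dark block: restrict to clip
            A=np.c_[m.ravel(),np.ones(n*n)]; t=np.clip(s,0,95).ravel(); k,res,_,_=np.linalg.lstsq(A,t,rcond=None); e=((A@k-t)**2).mean()
            if best is None or e<best[0]: best=(e,a,r0,L,k.round(0))
    return best
def sel(p,H,guess):
    A=[]
    for off in (120,-120):
        a=np.radians(guess+off); c=proj(p,[*(H+68*np.array([np.cos(a),np.sin(a)])),82])
        for _ in range(5): c=cen(p,c,6)
        d=ray(p,c,82)[:2]-H; A.append([(np.degrees(np.arctan2(d[1],d[0]))-off)%360,np.hypot(*d)])
    return np.array(A)
if __name__=='__main__':
    import sys
    for n in ['top','side']:
        p=robot.camera(n); D,e=dialfit(p); A=sel(p,D,float(sys.argv[1])); print(n,'dial',D.round(1),round(e,2),'balls',A.round(1).tolist(),'arm',A[:,0].mean().round(2)); print('  marker',marker(p,D))
E
python3 fit.py 167.5
```

```text
top dial [521.7 195. ] 0.74 balls [[167.2, 68.0], [167.8, 69.3]] arm 167.49
  marker (np.float64(54.8594141597551), np.float64(167.5), np.float64(106.0), 16, array([-49.,  94.]))meas.py:11: RuntimeWarning: invalid value encountered in divide
  return np.array([(xx*wt).sum(),(yy*wt).sum()])/wt.sum()
Traceback (most recent call last):
  File "fit.py", line 42, in <module>
    p=robot.camera(n); D,e=dialfit(p); A=sel(p,D,float(sys.argv[1])); print(n,'dial',D.round(1),round(e,2),'balls',A.round(1).tolist(),'arm',A[:,0].mean().round(2)); print('  marker',marker(p,D))
                                         ~~~^^^^^^^^^^^^^^^^^^^^^^^^
  File "fit.py", line 36, in sel
    for _ in range(5): c=cen(p,c,6)
                         ~~~^^^^^^^
  File "meas.py", line 8, in cen
    x,y=map(int,np.round(seed)); yy,xx=np.mgrid[y-r:y+r+1,x-r:x+r+1]
    ^^^
ValueError: cannot convert float NaN to integer
```

```bash
sed -i "s/c=cen(p,c,6)/c=cen(p,c,TH[1],TH[0])/; s/^H0=/TH=[60,6]\nH0=/; s/    for n in \['top','side'\]:/    for n in ['top','side']:\n        TH[:]=[60,6] if n=='top' else [95,8]/" fit.py; sed -i 's/np.clip(s,0,95)/np.clip(s,0,95 if TH[0]==60 else 125)/' fit.py
python3 fit.py 167.5
python3 - <<'E'
from h import *
p=robot.camera('side'); g=cv2.cvtColor(p['pixels'],cv2.COLOR_RGB2GRAY); x,y=map(int,proj(p,[454,121,82])); print(x,y); print(g[310:328:2,320:340:2])
E
```

```text
top dial [521.5 195.1] 0.72 balls [[167.3, 68.1], [167.7, 69.3]] arm 167.46
  marker (np.float64(51.58616650264146), np.float64(167.5), np.float64(106.0), 16, array([-49.,  94.]))
side dial [521.1 197.8] 0.69 balls [[167.3, 73.5], [166.4, 67.4]] arm 166.85
  marker (np.float64(89.35666429134652), np.float64(168.5), np.float64(106.0), 16, array([-41., 124.]))
323 274
[[ 92  90 133 152 153 149 138 131 130 150]
 [ 93  96 138 151 144 146 150 151 153 150]
 [140 134 143 114  89 100 129 148 153 143]
 [152 151 133  81  80  80  83 114 152 144]
 [152 152 112  76  81  81  77 106 144 156]
 [151 152 107  68  72  77  69 104 137 165]
 [152 152 117  73  69  68  79 118 145 167]
 [153 154 153 135 103  79 109 137 164 166]
 [153 154 153 151 150 133 129 163 165 166]]
```

```bash
python3 - <<'E'
import fit
from fit import *
for n in ['top','side']:
    TH[:]=[60,6] if n=='top' else [95,8]
    p=robot.camera(n); D,e=dialfit(p); g=cv2.cvtColor(p['pixels'],cv2.COLOR_RGB2GRAY).astype(float)
    def box(a,r0,z,L=16):
        a=np.radians(a); u=np.array([np.cos(a),np.sin(a)]); v=np.array([-u[1],u[0]])
        return [[*(D+u*r+v*s),zz] for r in(r0,r0+L) for s in(-8,8) for zz in z]
    c=np.mean([proj(p,v) for v in box(168,105,(56,72))],0); N=16; x0,y0=np.round(c).astype(int)-N//2
    s=g[y0:y0+N,x0:x0+N]; bg=np.percentile(s,60); E=[]
    for a in np.arange(164,172.1,.25):
        for r0 in np.arange(102,110,.5):
            m=soft(p,box(a,r0,(56,72)),None,roi=(x0,y0,N)); t=soft(p,box(a,r0,(72,72)),None,roi=(x0,y0,N))
            A=np.c_[m.ravel(),t.ravel(),np.ones(N*N)]; T=np.clip(s,0,bg).ravel(); k=np.linalg.lstsq(A,T,rcond=None)[0]; E.append((((A@k-T)**2).mean(),a,r0,k.round()))
    E.sort(key=lambda x:x[0]); print(n,E[0],E[1][:3],E[2][:3])
    # arm overlay
    big=cv2.resize(p['pixels'],None,fx=6,fy=6,interpolation=cv2.INTER_CUBIC)
    def line(pts,col):
        q=np.array([(proj(p,x)+.5)*6-.5 for x in pts]); cv2.polylines(big,[np.round(q).astype(np.int32)],True,col,1)
    a=np.radians(167.3); u=np.array([np.cos(a),np.sin(a)]); v=np.array([-u[1],u[0]])
    line([[*(D+u*r+v*w_),90] for r,w_ in [(20,-8),(65,-8),(100,0),(65,8),(20,8)]],(255,0,0))
    b=box(E[0][1],E[0][2],(72,)); line([b[0],b[1],b[3],b[2]],(255,255,0))
    x,y=(proj(p,[*(D+u*60),82])*6).astype(int); cv2.imwrite('pics/ov_%s.png'%n,cv2.cvtColor(big[y-230:y+270,x-300:x+300],cv2.COLOR_RGB2BGR))
E
```

```text
top (np.float64(70.86646434486603), np.float64(167.5), np.float64(106.5), array([-77.,  16., 105.])) (np.float64(72.89769878823697), np.float64(167.25), np.float64(106.5)) (np.float64(73.9163598140846), np.float64(167.5), np.float64(106.0))
side (np.float64(124.98477335769365), np.float64(168.5), np.float64(106.0), array([-62.,   9., 138.])) (np.float64(127.52146847758756), np.float64(168.25), np.float64(106.0)) (np.float64(132.1053365151968), np.float64(168.25), np.float64(106.5))
```

View pics/ov_top.png

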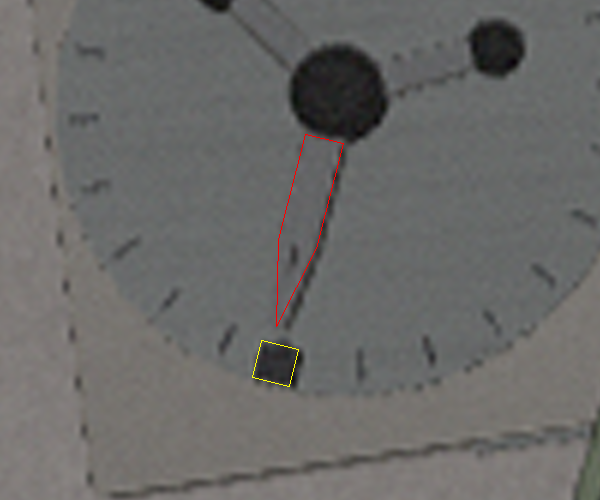

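View pics/ov_side.png

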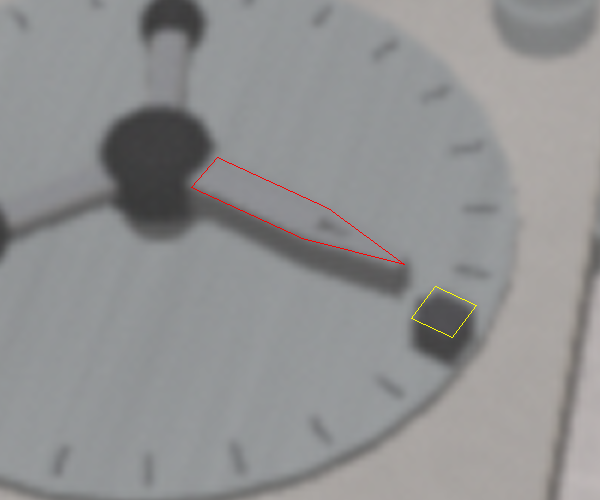

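Both overlays fit with the pointer at about 167.3°. The marker comes out at 167.5° from the top view and 168.5° from the side, so the tip stands in front of it to within about 1 mm. The selector is set, so I'll go on to the clamp and bring the fingertip down on its trailing (+y) side.

Request:
{"method": "drive_tool", "body": {"motion": [[1,0.1,0.1,0,0.9],[1,0.2,0.2,0,1.8],[1,0.27,0.2,0,2.7],[1,0.27,0.2,-0.3,3.6],[1,0.27,0.2,-0.6,3.6]]}}

```text
t: 10.3
tcp_pos: [491.2, -23.7, 153.1]
tool_rot: [-1.555, -0.26, 0.259]
wrist_force: [-0.9, 0.7, -0.2]
gripper_width: -0.5
```

Request:
{"method": "drive_tool", "body": {"motion": [[1,0,0,-0.5,0],[1,0,0,-0.9,0],[1,0,0,-1.2,0],[1,0,0,-1.35,0],[1,0,0,-1.35,0]]}}

```text
t: 10.92
tcp_pos: [490.5, -24.3, 71.8]
tool_rot: [-1.555, -0.257, 0.259]
wrist_force: [-0.5, -0.1, 0.1]
gripper_width: -0.3
```

```bash
cat > cl.py <<'E'
from arc import *
def shots(tag):
    s=robot.get_state(); print(s['t'],s['tcp_pos'].round(1),s['wrist_force'].round(1),s['q'].round(2))
    for n in ['side','top']:
        p=robot.camera(n); a=p['pixels'][140:310,220:420] if n=='top' else p['pixels'][170:340,210:410]
        cv2.imwrite('pics/%s%s.png'%(n,tag),cv2.cvtColor(cv2.resize(a,None,fx=3,fy=3,interpolation=cv2.INTER_CUBIC),cv2.COLOR_RGB2BGR))
PV=np.array([561.8,-62.3])
E
python3 - <<'E'
from cl import *
shots('5'); tab([178.6,182,186,190,194,198,202,206,210],r=72,d=20,C=PV)
E
```

```text
10.925 [490.5 -24.3  71.8] [-0.5 -0.1  0.1] [-0.23  0.23  1.88 -0.    1.03 -0.55]
178.6 [-0.02, -0.26]
182 [-0.04, -0.33]
186 [-0.06, -0.42]
190 [-0.07, -0.51]
194 [-0.07, -0.59]
198 [-0.07, -0.68]
202 [-0.07, -0.77]
206 [-0.05, -0.85]
210 [-0.04, -0.94]
```

View pics/side5.png

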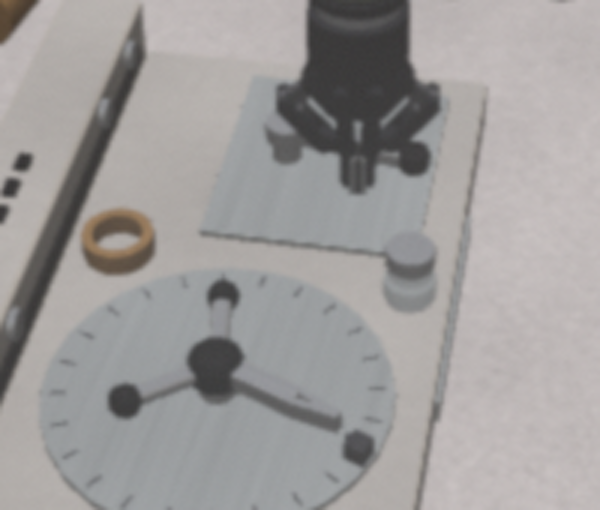

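View pics/top5.png

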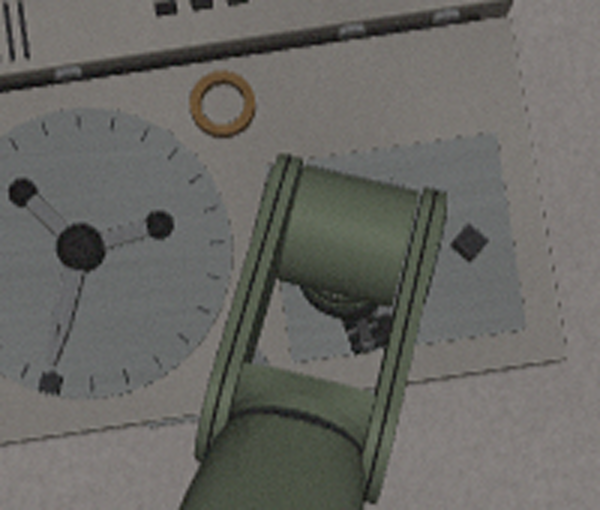

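The fingertip (side crop 357,185) stands on the jar side of the clamp arm, between the pivot and the button. The selector looks unchanged.

Request:
{"method": "drive_tool", "body": {"motion": [[1,-0.01,-0.1,0,0],[1,-0.02,-0.2,-0.02,0],[1,-0.03,-0.28,-0.02,0.2],[1,-0.04,-0.35,-0.02,0.4],[1,-0.06,-0.42,-0.02,0.7]]}}

```text
t: 11.65
tcp_pos: [487.8, -50.2, 71.5]
tool_rot: [-1.541, -0.354, 0.351]
wrist_force: [2.2, 1.8, 0.5]
gripper_width: 0.2
```

Request:
{"method": "drive_tool", "body": {"motion": [[1,-0.01,-0.09,0,0.4],[1,-0.01,-0.17,0,0.8],[1,-0.01,-0.26,0,1.2],[1,-0.01,-0.35,0,1.6],[1,0.01,-0.43,0,2.0]]}}

```text
t: 12.28
tcp_pos: [487.8, -75.9, 71.3]
tool_rot: [-1.477, -0.625, 0.624]
wrist_force: [-0.4, 2.2, 1.8]
gripper_width: -0.0
```

```bash

python3 - <<'E'
from cl import *
shots('6'); tab([206,210,214,218,222,224,226,228,230,232],r=72,d=20,C=PV)
E
```

```text
12.275 [487.8 -75.9  71.3] [-0.4  2.2  1.8] [-0.33  0.24  1.88  0.    1.03 -1.13]
206 [0.01, 0.01]
210 [0.02, -0.08]
214 [0.05, -0.16]
218 [0.08, -0.24]
222 [0.12, -0.32]
224 [0.14, -0.36]
226 [0.16, -0.4]
228 [0.18, -0.43]
230 [0.2, -0.47]
232 [0.23, -0.5]
```

View pics/side6.png

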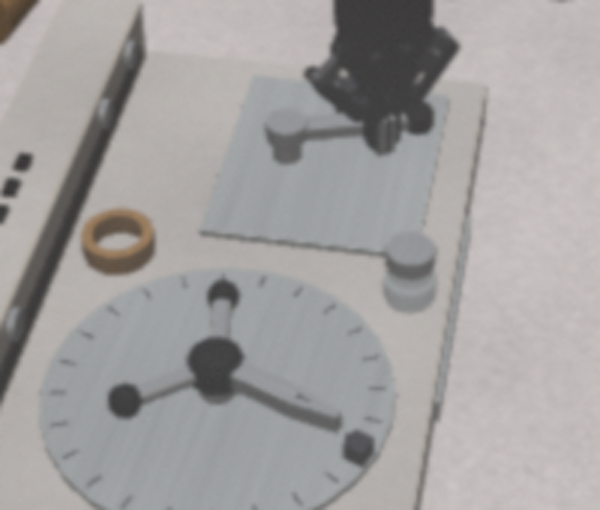

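View pics/top6.png

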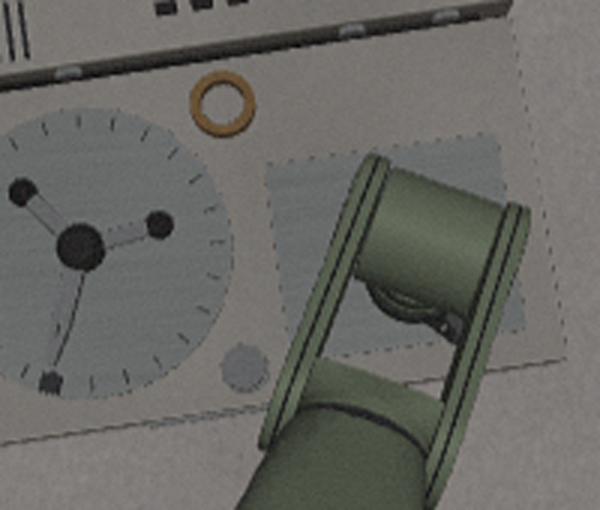

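The clamp arm follows the finger and its button is now at side crop (420,117). I'll go on towards the stop in smaller steps and watch the force.

Request:
{"method": "drive_tool", "body": {"motion": [[1,0.02,-0.08,0,0.4],[1,0.05,-0.16,0,0.8],[1,0.08,-0.24,0,1.2],[1,0.11,-0.3,0,1.5],[1,0.12,-0.32,0,1.6]]}}

```text
t: 13.0
tcp_pos: [494.3, -95.3, 71.0]
tool_rot: [-1.402, -0.837, 0.839]
wrist_force: [-1.8, 1.5, 2.0]
gripper_width: -0.2
```

Request:
{"method": "drive_tool", "body": {"motion": [[1,0.01,-0.02,0,0.1],[1,0.02,-0.04,0,0.2],[1,0.03,-0.06,0,0.3],[1,0.04,-0.08,0,0.4],[1,0.04,-0.08,0,0.4]]}}

```text
t: 13.62
tcp_pos: [497.4, -100.2, 70.9]
tool_rot: [-1.38, -0.892, 0.892]
wrist_force: [-2.8, 1.0, 0.4]
gripper_width: -0.2
```

```bash

python3 - <<'E'
from cl import *
shots('7'); tab([222,224,226,228,230,232,234],r=72,d=20,C=PV)
E
```

```text
13.625 [ 497.4 -100.2   70.9] [-2.8  1.   0.4] [-0.37  0.26  1.84 -0.    1.04 -1.52]
222 [-0.04, 0.07]
224 [-0.02, 0.04]
226 [-0.0, -0.0]
228 [0.02, -0.04]
230 [0.05, -0.08]
232 [0.07, -0.11]
234 [0.1, -0.14]
```

View pics/side7.png

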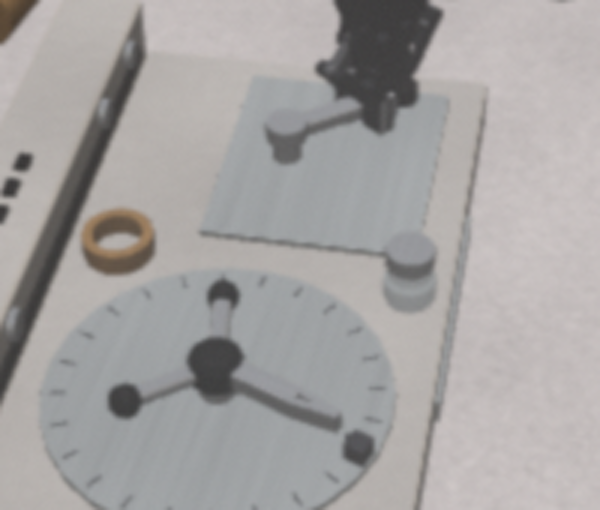

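Request:
{"method": "drive_tool", "body": {"motion": [[1,0.005,-0.01,0,0.05],[1,0.01,-0.02,0,0.1],[1,0.015,-0.03,0,0.15],[1,0.02,-0.04,0,0.2],[1,0.02,-0.04,0,0.2]]}}

```text
t: 14.35
tcp_pos: [498.8, -102.4, 71.0]
tool_rot: [-1.368, -0.919, 0.918]
wrist_force: [-2.8, 1.4, -0.5]
gripper_width: 0.1
```

Request:
{"method": "drive_tool", "body": {"motion": [[1,0.005,-0.01,0,0.05],[1,0.01,-0.02,0,0.1],[1,0.015,-0.02,0,0.15],[1,0.02,-0.03,0,0.2],[1,0.02,-0.03,0,0.2]]}}

```text
t: 14.98
tcp_pos: [498.7, -103.1, 70.9]
tool_rot: [-1.352, -0.944, 0.945]
wrist_force: [-4.7, 5.0, 2.6]
gripper_width: 0.5
```

Request:
{"method": "drive_tool", "body": {"motion": [[1,0.01,-0.01,0,0],[1,0.02,-0.02,0,0],[1,0.02,-0.02,0,0],[1,0.02,-0.02,0,0],[1,0.02,-0.02,0,0]]}}

```text
t: 15.6
tcp_pos: [498.8, -103.2, 70.8]
tool_rot: [-1.349, -0.943, 0.946]
wrist_force: [-7.9, 8.0, 6.0]
gripper_width: -0.1
```

The force has risen to 11 N in the plane with no further travel, so the arm is against the stop. I'll back off, lift and check.

Request:
{"method": "drive_tool", "body": {"motion": [[1,-0.08,0.07,0,0],[1,-0.2,0.18,0,0],[1,-0.35,0.3,0,0],[1,-0.4,0.35,0.8,0],[1,-0.4,0.35,1.7,0]]}}

```text
t: 16.23
tcp_pos: [475.5, -83.7, 173.1]
tool_rot: [-1.354, -0.943, 0.946]
wrist_force: [0.6, -0.2, 0.1]
gripper_width: 0.3
```

Request:
{"method": "drive_tool", "body": {"motion": [[1,-0.3,-0.8,0.4,0],[1,-0.7,-1.7,0.6,0],[1,-1.1,-2.6,0.6,0],[1,-1.5,-3.5,0.6,0],[1,-1.9,-4.4,0.6,0]]}}

```text
t: 16.85
tcp_pos: [362.1, -350.0, 209.5]
tool_rot: [-1.358, -0.945, 0.945]
wrist_force: [1.5, -0.4, 0.0]
gripper_width: -0.2
```

```bash

python3 - <<'E'
from cl import *
shots('8')
from meas import cen
p=robot.camera('top')
a=np.radians(229); c=proj(p,[*(PV+107*np.array([np.cos(a),np.sin(a)])),89])
for _ in range(4): c=cen(p,c,7)
d=ray(p,c,89)[:2]-PV; print('clamp',np.degrees(np.arctan2(d[1],d[0]))%360,np.hypot(*d))
for t,px in [('jar',(301.5,262.3)),('tape',(292.3,174.8))]:
    for r in robot.regions_of(t,p)[:1]:
        ys,xs=np.nonzero(r['mask']); print(t,xs.mean().round(1),ys.mean().round(1),'was',px)
E
python3 fit.py 167.5
```

```text
16.85 [ 362.1 -350.   209.5] [ 1.5 -0.4  0. ] [-0.94  0.07  1.74  0.    1.33 -2.16]
clamp 228.94725202764224 105.14566469868605
jar 301.4 262.1 was (301.5, 262.3)
tape 293.6 174.4 was (292.3, 174.8)
top dial [521.6 195.1] 0.74 balls [[167.3, 68.0], [167.8, 69.3]] arm 167.53
  marker (np.float64(50.58617834847794), np.float64(167.5), np.float64(106.0), 16, array([-47.,  94.]))
side dial [520.9 197.9] 0.62 balls [[167.4, 73.8], [166.2, 67.5]] arm 166.83
  marker (np.float64(76.17832243399297), np.float64(168.0), np.float64(106.0), 16, array([-36., 124.]))
```

View pics/side8.png

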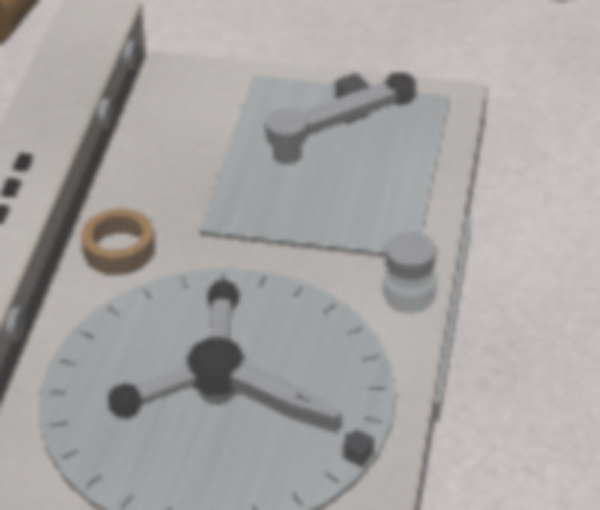

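View pics/top8.png

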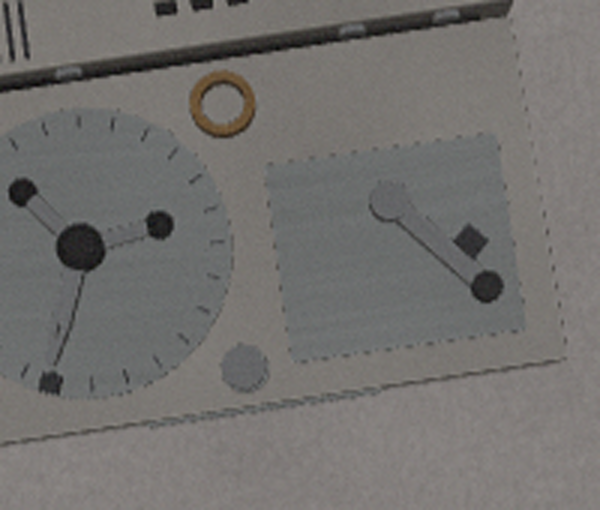

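In both views the clamp arm lies against the block, at 228.9° measured against about 229° expected. The selector, jar and tape are unmoved. I'll let the arm settle and hand in.

Request:
{"method": "drive_tool", "body": {"motion": [[1,0,0,0,0],[1,0,0,0,0],[1,0,0,0,0],[1,0,0,0,0],[1,0,0,0,0]]}}

```text
t: 17.82
tcp_pos: [363.1, -348.5, 209.1]
tool_rot: [-1.356, -0.945, 0.945]
wrist_force: [0.3, 0.0, 0.6]
gripper_width: 0.4
```

```bash
python3 -c "
from bench import robot
print(robot.get_state()['t'],robot.close_job())"
```

```text
the job is handed in; nothing more can be done
17.825 None
```

The sealer is set and the job is handed in at 17.8 s. With the closed fingertip I turned the selector about 69° counterclockwise until its long arm pointed at the marker. Then I pushed the clamp arm about 50° round until it rested on its stop.

- **Selector:** the last check from the top camera put the arm at 167.5° and the marker at 167.5°. The side camera put them at 166.8° and 168.0°. The views disagree by about 1°, up to about 2 mm at the tip. One ball's centre read poorly in the side view, so I trusted the top view and did not nudge the handle again. Pushing the clamp did not move it.
- **Clamp:** the arm measured 228.9° against about 229° expected at the stop. The push force rose from about 3 N to about 11 N in the plane (about 13 N in all) with no further travel. Both views show the arm against the block.
- **Loose things:** the jar and tape are where they were, within about 1 pixel. I did not measure the things on the table again; the arm passed well above or clear of them.
- **Robot:** it finished clear of everything.

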